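Put the moulder tooling back on its stand

ROBOT

A 6-joint arm with a two-finger parallel gripper is mounted at the origin on the work surface. World frame = base frame: x ahead of the robot, y to its left, z up, the work surface at z = 0. Lengths are in m, angles in rad, forces in N, time in s.
With the tool pointing down it reaches from about 0.275 to 1 m from the base axis. Payload 8.4 kg.
Tool frame: the origin (TCP) lies on the centre line of the jaws, within the pads' length; the fingertips stand r.nose_length ahead of it and the grasp point (between the pads) lies 3 mm ahead of it (r.nose_length is the distance from the TCP to the fingertips, in m); z points along the fingers, y is the line along which they close (so a half turn about z gives the same grasp; the last joint's range is limited). The gripper opens to 85 mm and grips with 20 to 120 N. Pads are 22 mm wide; open, the fingers measure 114 mm over their backs; the gripper's body (76 mm by 85 mm) begins 54 mm behind the grasp point. The pads swing forward as they close: fully open they stand 13 mm farther back than shut.
Start: joints at [1.146, 0.353, 1.633, -0, 1.155, -0.002], TCP at [0.256, 0.57, 0.253] pointing down, gripper open.
Joint ranges: [-2.63, 2.63], [-0.92, 2.1], [0.06, 2.66], [-1.3, 4.44], [0, 2.69], [-3.02, 3.02]. Speed limits (rad/s): [2.22, 2.22, 2.79, 3.14, 3.14, 3.14].

INTERFACE

Orientations are given as a rotation vector (axis times angle).
In Python, from plant import r gives the robot as it stands.
- The arm moves only by the shell command python3 -m inch 'ROWS' [FORCE]. ROWS is JSON, one flat list of numbers, 7 for each row, row after row: the shift along the tool's x, y, z in mm, then the turn, a rotation vector about the tool's x, y, z in degrees, then the opening, from 0 (shut) to 1 (fully open). In form: [tx, ty, tz, rx, ry, rz, jaw, tx, ty, tz, rx, ry, rz, jaw, ...]. A call has 1 to 8 rows; each row shifts and turns the commanded pose from where the row before left it, along the tool's axes as they then stand; what a row does not reach is not made up. A row lasts 1/10 s, in which the tool goes at most 50 mm and 8.59 degrees, less where a joint would pass 70% of its speed; a pose out of reach is approached as far as the arm can. A call is refused whole if a number of a shift passes 50 or a number of a turn 8.59, either way. A call with a gripper value outside its range is refused whole. The fingers move at their own pace and stop on an object; FORCE is the grip in N (left out, the last holds). Time passes only in rows, so rows that do not move let the fingers close. It gives the time, the measured TCP pose, the force, the opening and the grip force at its end, in the units of the state.
- r.observe(): the state, without advancing time (a new reading comes with each control period).
- r.snapshot(name): name is "scene" or "top" or "wrist"; returns the picture (384x512x3 uint8, red, green, blue); there is no depth.
- r.camera_params(name): a dict with "fx", "fy", "cx", "cy" (pixels), "R" (3x3) and "t" (3): a world point X has camera coordinates R X + t. Camera axes: x right, y down, z forward; pixel columns grow to the right and rows downward; lengths in m; the calibration is good to about 2 mm. A picture is of the moment at which its call begins: read the wrist's pose just before it. camera_params takes no time and is no camera call; for the wrist camera it gives the pose at the moment of the call.
- r.sign_off(): hands the job in; it is judged then, once.
Trained networks look in the newest picture that a camera, given by its name, has taken for a name from the list of things; names that differ only in an ending like _2 or _b are one class to them, and where a whole thing is asked for, a point or a joint stands for the part that bears it (a point fixed in the world has none). Each returns a list of dicts, best first, with "p" (0 to 1); they miss things now and then, are a little off and sometimes report something else, mostly with a low value. They report only what shows in the picture. A call takes as long as a camera call. They do not tell look-alikes from the thing itself.
- r.search_frame(camera, label): "extent" ([centre column, centre row, width, height] in pixels, round what is visible of it).
The state is a dict: "time_s": time; "joint_pos": joint angles; "qd": joint speeds; "effort": joint torques, N m; "tcp_pos": TCP position; "ee_rot": TCP orientation; "ft_force": force on the tool from outside, world axes, zero at the start; "ft_torque": the same for the moment, N m; "opening": opening from 0.0 (shut) to 1.0 (fully open); "grasp_force": force on a finger pad.
Only numpy, scipy, OpenCV 4.12 (cv2) and the standard library are available. Lean on these libraries where they do the work, as an engineer would, in place of code of your own. Each camera call takes 0.05 s, during which the arm holds its last target. There are 200 camera calls.

TASK

Put the spindle-moulder tooling set back on the green stand's post, in this order from the bottom up: the grey steel collar, the red cutter head, the brass guide ring, and last the black cap, each lying flat on the one below. Lower each piece down the post rather than dropping it, and leave the blue stand empty and the spanner and the oil tin where they lie.

Things in the scene. Friction and masses are not known exactly. Their poses are not given: they have to be found in the camera images.
- green_stand: The stand to load: green painted round base, 90 mm diameter, 14 mm thick, with an upright steel post at its centre, 18 mm diameter; the post is straight up to 64 mm above the bench and then tapers as a cone to 8 mm diameter at its tip, 74 mm above the bench. Fixed to the bench. Origin: centre of the base's underside, z up along the post.
- blue_stand: A stand of the same shape and size with a blue base, for another set: to stay empty. Fixed. Origin as for the green stand.
- collar: Grey steel spacer collar, lying flat: outer diameter 54 mm, 16 mm thick, about 0.2 kg. Bore right through, 26 mm diameter. Origin: centre of its underside; z is its axis, pointing up.
- cutter: Red round cutter head with four small bright knife inserts on its faces, lying flat: outer diameter 60 mm, 20 mm thick, about 0.25 kg. Bore right through, 26 mm diameter. Origin: centre of its underside; z is its axis, pointing up.
- guide: Yellow brass guide ring, lying flat: outer diameter 48 mm, 14 mm thick, about 0.15 kg. Bore right through, 26 mm diameter. Origin: centre of its underside; z is its axis, pointing up.
- cap: Black plastic cap, open end down: outer diameter 40 mm over its lower 26 mm, bevelled above, 30 mm high in all, with a grey dot on top; about 0.1 kg. From below it has a blind round pocket, 26 mm diameter and 18 mm deep, that fits over the end of the post. Origin: centre of its underside; z is its axis, pointing up.
- spanner: Bystander: loose steel spanner, 150 mm long, lying flat along its x axis; not to be disturbed. Origin: under its middle.
- tin: Bystander: small round oil tin with an orange label, 44 mm diameter, 65 mm high, standing upright; not to be disturbed. Origin: centre of its underside.
Not all that is in view belongs to the job. There is more than one size of the collar; the job needs the middle-sized.

How it is judged:
By the outcome, as a careful person would: the job done as asked, in the order asked, and still so for the second after the job is handed in, with the robot touching nothing.
It also fails if it takes over 112 s, if anything falls off the work surface, if the arm or the gripper's body presses on something with over 40 N, if the wrist force passes 120 N, or if a joint passes its speed limit or range.

## Working session

There is one attempt and no reset: what is moved stays moved. The work goes in short steps, Python scripts to look and compute and a shell command to move; the robot and the scene stay as the last step left them, time stands still between calls to the robot, and variables do not carry over. Pictures are saved under pics/ and viewed, at most 19 in all, crops included, and the job is handed in when it is done.

```bash
mkdir -p pics; ls; python3 - <<'E'
from plant import r
import cv2
print(r.observe(), r.nose_length)
for c in ["top","scene"]:
    im=r.snapshot(c); cv2.imwrite(f"pics/{c}0.png",cv2.resize(im[:,:,::-1],(800,600),interpolation=cv2.INTER_CUBIC))
    print(c,r.camera_params(c))
    for l in ["green_stand","blue_stand","collar","cutter","guide","cap","spanner","tin"]:
        print(l,[(round(d["p"],2),[round(float(v)) for v in d["extent"]]) for d in r.search_frame(c,l)])
E
```

```text
pics
{'time_s': 0.0, 'joint_pos': array([ 1.14560000e+00,  3.53663441e-01,  1.63416126e+00,  1.03438791e-05,
        1.15513299e+00, -2.38750001e-03]), 'qd': array([ 0.00166656, -0.00023564, -0.00200482, -0.00042792,  0.00033293,
       -0.00064135]), 'effort': array([ 2.94370693e-06, -6.05258489e+01, -3.42074454e+01, -3.66763823e-05,
        9.49924404e-03,  1.15246965e-05]), 'tcp_pos': array([0.25626069, 0.56956583, 0.25254048]), 'ee_rot': array([-6.59154170e-01, -3.07135770e+00,  2.09202598e-03]), 'ft_force': array([ 0.08782729, -0.0835366 , -0.12053946]), 'ft_torque': array([-0.00066089, -0.0211681 , -0.0425824 ]), 'grasp_force': 0.0, 'opening': 0.9961767377758275} 0.022
top {'fx': 454.34000357073165, 'fy': 454.34000357073165, 'cx': 262.73255398488465, 'cy': 189.6102631570006, 'R': array([[ 0.01514092, -0.99958107,  0.02466666],
       [-0.99521132, -0.01744808, -0.09617685],
       [ 0.09656694, -0.02309234, -0.99505858]]), 't': array([-0.0205043 ,  0.55045666,  1.12368428])}
green_stand [(0.67, [144, 230, 34, 36])]
blue_stand [(0.94, [374, 171, 31, 39]), (0.51, [160, 167, 17, 1
[... 294 characters left out ...]
65225745, 'cx': 252.8213723115575, 'cy': 186.46676948563257, 'R': array([[-5.48761747e-01,  8.35978770e-01,  2.03587212e-04],
       [ 4.40679978e-01,  2.89482595e-01, -8.49706410e-01],
       [-7.10395455e-01, -4.66196657e-01, -5.27256081e-01]]), 't': array([ 0.32532573, -0.21289244,  1.29969533])}
green_stand [(0.7, [252, 216, 23, 18]), (0.68, [413, 211, 44, 45])]
blue_stand [(0.77, [151, 164, 40, 39])]
collar [(0.83, [251, 216, 23, 22]), (0.72, [223, 235, 17, 17]), (0.7, [279, 251, 42, 30])]
cutter [(0.82, [278, 177, 29, 18])]
guide [(0.45, [197, 147, 20, 11])]
cap [(0.57, [368, 253, 24, 26])]
spanner [(0.75, [213, 179, 47, 31])]
tin [(0.78, [329, 200, 25, 37]), (0.62, [197, 146, 20, 9])]
```

View pics/top0.png

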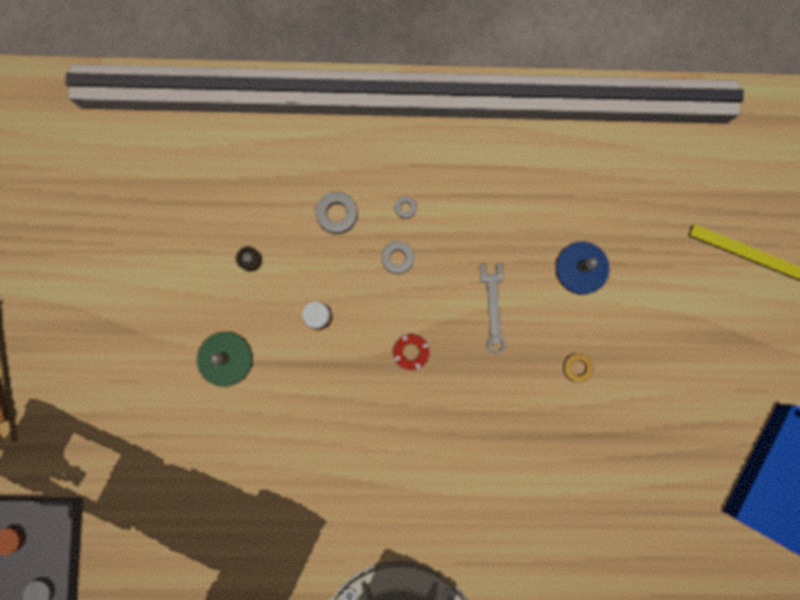

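View pics/scene0.png

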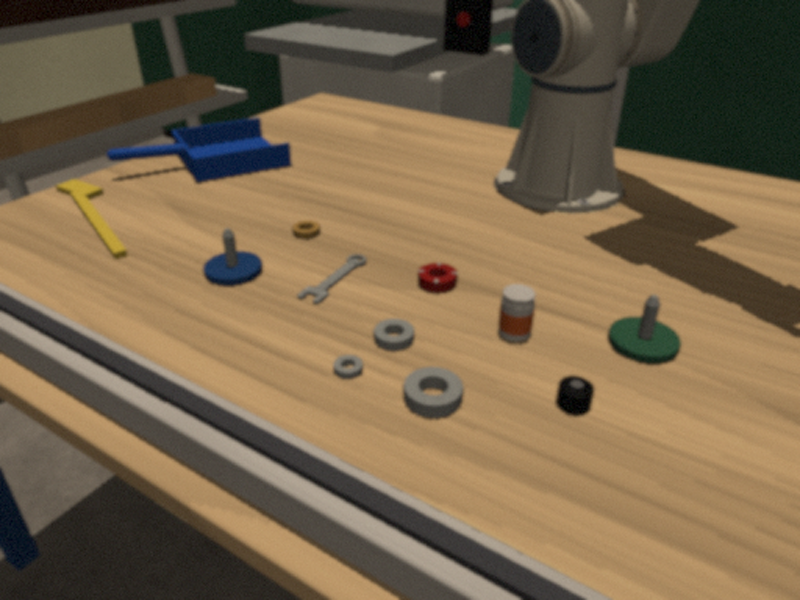

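Top view (800x600 pixels): the collar candidates are large (337,213), middle (398,257) and small (405,207), with the spanner's ring end at (496,345). Other pieces: cutter (411,352), guide (578,368), cap (249,259), tin (316,315), green stand (224,359) and blue stand (582,267). By the description I choose the ring at (398,257). Next I'll measure and check it.

```bash
cat > h.py <<'E'
from plant import r
import numpy as np, cv2
from scipy.spatial.transform import Rotation as Ro
def ray(c,u,v,z,P=None):
    P=P or r.camera_params(c); R,t=np.array(P["R"]),np.array(P["t"])
    o=-R.T@t; d=R.T@np.array([(u-P["cx"])/P["fx"],(v-P["cy"])/P["fy"],1])
    return o+d*(z-o[2])/d[2]
def pix(c,X,P=None):
    P=P or r.camera_params(c); x=np.array(P["R"])@X+P["t"]; return np.array([P["fx"]*x[0]/x[2]+P["cx"],P["fy"]*x[1]/x[2]+P["cy"]])
def blob(mask,u,v,rad=40):
    "largest component near (u,v): centroid of filled hull, area"
    m=np.zeros(mask.shape,np.uint8); cv2.circle(m,(int(u),int(v)),rad,255,-1); m&=mask.astype(np.uint8)*255
    cs=cv2.findContours(m,cv2.RETR_EXTERNAL,cv2.CHAIN_APPROX_NONE)[0]
    return cv2.convexHull(max(cs,key=cv2.contourArea))
def go(x,y,z,yaw=None):
    "tool-frame shift (mm) to reach TCP (x,y,z), and present rotation"
    s=r.observe(); R=Ro.from_rotvec(s["ee_rot"]).as_matrix()
    d=R.T@(np.array([x,y,z])-s["tcp_pos"])*1000
    return d.round(1)
E
python3 - <<'E'
from h import *
im=r.snapshot("top"); lab=cv2.cvtColor(im,cv2.COLOR_RGB2LAB).astype(float)
bg=cv2.medianBlur(im,0 or 51); diff=np.linalg.norm(lab-cv2.cvtColor(bg,cv2.COLOR_RGB2LAB).astype(float),axis=2)
s=1/1.5625
for n,u,v,rad,z in [("big",337,213,20,.01),("mid",398,257,16,.016),("small",405,207,12,.01),("cutter",411,352,18,.02),("guide",578,368,16,.014),("cap",249,259,14,.026),("tin",316,315,16,.065),("green",224,359,24,.014),("blue",582,267,24,.014)]:
    h=blob(diff>22,u*s,v*s,rad)
    (cu,cv_),R=cv2.minEnclosingCircle(h); R=np.sqrt(cv2.contourArea(h)/np.pi); M=cv2.moments(h);cu=M["m10"]/M["m00"];cv_=M["m01"]/M["m00"]
    p=ray("top",cu,cv_,z); q=ray("top",cu+R,cv_,z)
    print(n,round(cu,1),round(cv_,1),p.round(4),"diam mm",round(2000*np.linalg.norm(p-q),1))
P=r.camera_params("wrist"); s_=r.observe(); Rt=Ro.from_rotvec(s_["ee_rot"]).as_matrix()
R=np.array(P["R"]);print("cam in tool",Rt.T@(-R.T@P["t"]-s_["tcp_pos"]),"axes",(Rt.T@R.T).round(3),P["fx"],P["cx"],P["cy"])
c=im[110:200,180:300,::-1]; cv2.imwrite("pics/crop1.png",cv2.resize(c,(720,540),interpolation=cv2.INTER_CUBIC))
E
```

```text
big 215.2 136.4 [0.6888 0.1135 0.01  ] diam mm 68.6
mid 254.0 164.9 [0.615  0.0116 0.016 ] diam mm 50.9
small 259.1 132.7 [ 7.008e-01 -3.000e-04  1.000e-02] diam mm 34.9
cutter 262.7 224.8 [ 0.4619 -0.0129  0.02  ] diam mm 60.2
guide 364.2 233.7 [ 0.4435 -0.2723  0.014 ] diam mm 30.8
cap 158.8 165.4 [0.6079 0.2526 0.026 ] diam mm 43.0
tin 203.4 201.8 [0.5147 0.1334 0.065 ] diam mm 45.3
green 143.6 229.3 [0.446  0.2873 0.014 ] diam mm 90.7
blue 372.2 171.0 [ 0.6053 -0.2943  0.014 ] diam mm 91.3
cam in tool [ 0.06773087 -0.00062172 -0.12042069] axes [[-0.    -0.964 -0.266]
 [ 1.    -0.    -0.   ]
 [ 0.    -0.266  0.964]] 284.60663751137463 255.9562652077103 187.08843948654354
```

View pics/crop1.png

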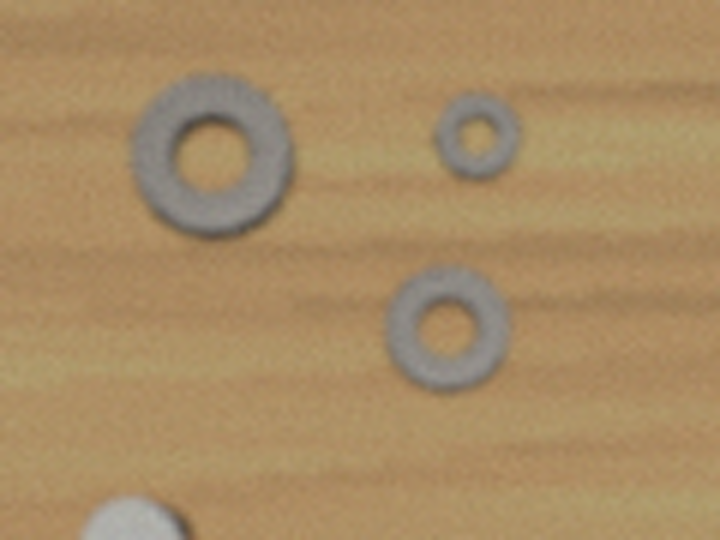

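The crop shows the three rings with outer diameters of about 70, 53 and 35 mm. The middle one, at crop (447,328), is the 54 mm collar, about 0.615, 0.012 in the world. I'll move above it.

```bash
python3 -m inch '[-37,-24,0,0,0,0,1,-37,-24,0,0,0,0,1,-37,-24,0,0,0,0,1,-37,-24,0,0,0,0,1,-37,-24,0,0,0,0,1,-37,-24,0,0,0,0,1,-37,-24,0,0,0,0,1,-37,-24,0,0,0,0,1]' 40
python3 -m inch '[-37,-24,15,0,0,0,1,-37,-24,15,0,0,0,1,-37,-24,15,0,0,0,1,-37,-24,15,0,0,0,1,-37,-24,15,0,0,0,1,-37,-24,15,0,0,0,1,-37,-24,15,0,0,0,1,0,0,0,0,0,0,1]'
cat >> h.py <<'E'
def wfind(name,label,z,sv=True,thr=22):
    "wrist picture: networks' boxes -> world at height z"
    s=r.observe(); P=r.camera_params("wrist"); im=r.snapshot("wrist")
    if sv: cv2.imwrite(f"pics/{name}.png",im[:,:,::-1])
    print("tcp",s["tcp_pos"].round(4))
    for d in r.search_frame("wrist",label):
        u,v,w,h=d["extent"]; p=ray("wrist",u,v,z,P)
        print(label,round(d["p"],2),np.round([u,v,w,h]),p.round(4),"go",go(p[0],p[1],s["tcp_pos"][2]),"w mm",(1000*np.linalg.norm(ray("wrist",u+w/2,v,z,P)-ray("wrist",u-w/2,v,z,P))).round(1),"h",(1000*np.linalg.norm(ray("wrist",u,v+h/2,z,P)-ray("wrist",u,v-h/2,z,P))).round(1))
    return im,P
E
python3 -c "
from h import *
wfind('w1','collar',.012)"
```

```text
time_s: 1.75
tcp_pos: [0.4484, 0.2719, 0.2535]
ee_rot: [0.659, 3.071, 0.001]
ft_force: [0.5, 0.3, 0.1]
opening: 1.002
grasp_force: 0.0
time_s: 2.55
tcp_pos: [0.6165, 0.0097, 0.1463]
ee_rot: [-0.664, -3.07, 0.002]
ft_force: [0.7, 0.9, 0.4]
opening: 0.999
grasp_force: 0.0
tcp [0.6165 0.0097 0.1463]
collar 0.92 [391. 209.  82.  72.] [0.6912 0.1153 0.012 ] go [-27.5 124.7   1.2] w mm 77.8 h 73.3
collar 0.64 [259. 182.  57.  57.] [0.6154 0.0126 0.012 ] go [-0.8 -0.2  1.3] w mm 53.1 h 54.1
collar 0.64 [283. 261.  40.  39.] [0.6998 0.001  0.012 ] go [-82.5  24.1   1.2] w mm 40.1 h 43.6
```

View pics/w1.png

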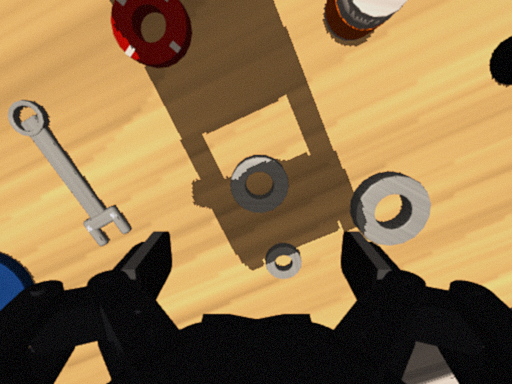

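The chosen collar sits at wrist pixel (259,183), almost exactly under the tool, with 53 mm outer diameter. The small ring (283,261) and the large one (391,209) are clear of the fingers. I'll descend.

```bash
python3 -m inch '[-1,0,35,0,0,0,0.85,0,0,35,0,0,0,0.85,0,0,25,0,0,0,0.85,0,0,10,0,0,0,0.85,0,0,8,0,0,0,0.8,0,0,6,0,0,0,0.8,0,0,0,0,0,0,0.8]' 40
python3 -m inch '[0,0,0,0,0,0,0.7,0,0,0,0,0,0,0.6,0,0,0,0,0,0,0.5,0,0,0,0,0,0,0.4,0,0,0,0,0,0,0.4]' 40
```

```text
time_s: 3.35
tcp_pos: [0.616, 0.0138, 0.0296]
ee_rot: [0.659, 3.071, 0.0]
ft_force: [-0.1, 0.2, 0.1]
opening: 0.802
grasp_force: 0.0
time_s: 3.85
tcp_pos: [0.6164, 0.0136, 0.0307]
ee_rot: [0.659, 3.07, 0.001]
ft_force: [-2.3, 0.4, 6.8]
opening: 0.594
grasp_force: 40.4
```

```bash
python3 -m inch '[0,0,-10,0,0,0,0.4,0,0,-25,0,0,0,0.4,0,0,-45,0,0,0,0.4,0,0,-40,0,0,0,0.4,0,0,0,0,0,0,0.4]' 40; python3 -c "
from h import *
wfind('w2','collar',.12)"
```

```text
time_s: 4.35
tcp_pos: [0.6194, 0.0135, 0.156]
ee_rot: [0.657, 3.062, 0.004]
ft_force: [0.7, -0.2, -1.5]
opening: 0.595
grasp_force: 42.4
tcp [0.6194 0.0135 0.156 ]
collar 0.87 [257. 240.  97.  98.] [0.6279 0.01   0.12  ] go [-11.9   1.5  -5. ] w mm 58.1 h 64.7
collar 0.73 [382. 203.  80.  73.] [0.6357 0.0855 0.12  ] go [11.9 73.6 -5. ] w mm 46.5 h 45.1
collar 0.52 [270. 245.  20.  16.] [0.6336 0.0155 0.12  ] go [-14.9   8.9  -5. ] w mm 11.9 h 10.8
```

View pics/w2.png

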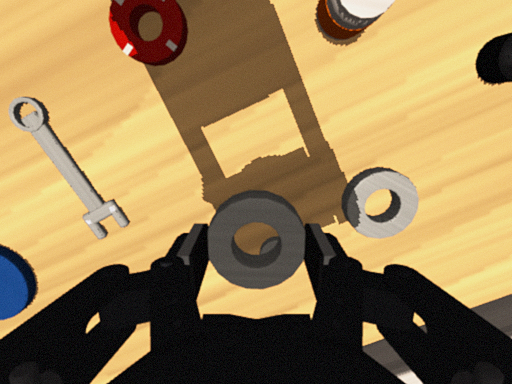

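Collar held, centred between the pads at pixel (257,240). I'll carry it over the green stand.

```bash
python3 -m inch '[38.5,25.5,0,0,0,0,0.4,38.5,25.5,0,0,0,0,0.4,38.5,25.5,0,0,0,0,0.4,38.5,25.5,0,0,0,0,0.4,38.5,25.5,0,0,0,0,0.4,38.5,25.5,0,0,0,0,0.4,38.5,25.5,0,0,0,0,0.4,0,0,0,0,0,0,0.4]' 40;  python3 -m inch '[0,0,0,0,0,0,0.4]'; python3 -c "
from h import *
wfind('w3','green_stand',.014)"
```

```text
time_s: 5.25
tcp_pos: [0.4396, 0.29, 0.1479]
ee_rot: [-0.652, -3.07, 0.002]
ft_force: [-0.5, -1.2, -2.6]
opening: 0.595
grasp_force: 42.4
time_s: 5.35
tcp_pos: [0.4419, 0.2871, 0.1481]
ee_rot: [-0.655, -3.071, 0.003]
ft_force: [0.0, -0.7, -1.2]
opening: 0.596
grasp_force: 42.4
tcp [0.4419 0.2871 0.1481]
green_stand 0.55 [260. 185.  95.  97.] [0.4434 0.2896 0.014 ] go [1.2 3.4 0.4] w mm 88.3 h 93.0
```

View pics/w3.png

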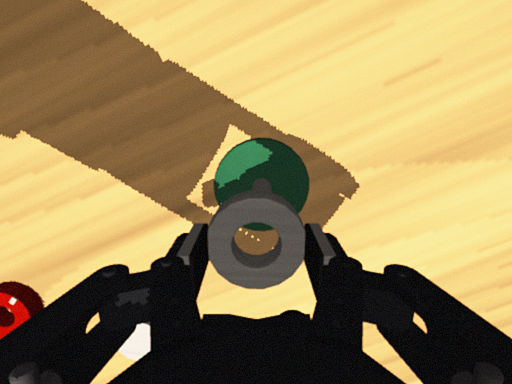

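```bash
cat >> h.py <<'E'
from scipy.optimize import least_squares
def fitdisc(im,P,mask,z,rad,x0,cam="wrist",far=6):
    "centre (x,y) of a disc edge of radius rad at height z; contour points of mask put on the plane z"
    cs=cv2.findContours(mask.astype(np.uint8)*255,cv2.RETR_EXTERNAL,cv2.CHAIN_APPROX_NONE)[0]
    q=np.vstack([c[:,0] for c in cs if len(c)>15])
    X=np.array([ray(cam,u,v,z,P)[:2] for u,v in q]); x0=np.array(x0,float)
    X=X[np.abs(np.linalg.norm(X-x0,axis=1)-rad)<far/1000+.004]
    f=least_squares(lambda c:np.linalg.norm(X-c,axis=1)-rad,x0,loss="soft_l1",f_scale=.001)
    return f.x,len(X),1000*np.median(abs(f.fun))
E
python3 - <<'E'
from h import *
P=r.camera_params("wrist"); im=cv2.imread("pics/w3.png")[:,:,::-1]; i=im.astype(int)
m=(i[:,:,1]>i[:,:,0]+15)&(i[:,:,1]>i[:,:,2]+2)
c,n,e=fitdisc(im,P,m,.014,.045,(.443,.289)); print(c,n,e,go(*c,.148))
im=r.snapshot("top");i=im.astype(int);m=(i[:,:,1]>i[:,:,0]+10)&(i[:,:,1]>i[:,:,2]+2)
print(fitdisc(im,r.camera_params("top"),m,.014,.045,(.446,.287),"top"))
E
```

```text
[0.44636914 0.2883183 ] 253 1.8264634526024628 [-2.   3.4  0.5]
(array([0.44735076, 0.29290636]), 29, np.float64(1.7533205331812796))
```

```bash
python3 -m inch '[-2,3.5,15,0,0,0,0.4,0,0,15,0,0,0,0.4,0,0,0,0,0,0,0.4,0,0,0,0,0,0,0.4]'; python3 - <<'E'
from h import *
P=r.camera_params("wrist");s=r.observe();im=r.snapshot("wrist");print(s["tcp_pos"])
T=s["tcp_pos"];print("base c",pix("w",np.array([.4463,.2883,.014]),P),"tip",pix("w",np.array([.4463,.2883,.074]),P),"tcp at tip height",pix("w",np.array([T[0],T[1],.074]),P))
for dz in (.0147,.0307):print("ring",dz,pix("w",T-[0,0,dz],P))
cv2.imwrite("pics/w4.png",cv2.resize(im[120:320,156:356,::-1],(600,600),interpolation=cv2.INTER_CUBIC))
E
```

```text
time_s: 5.9
tcp_pos: [0.4466, 0.2885, 0.1185]
ee_rot: [-0.661, -3.07, 0.002]
ft_force: [0.3, -1.1, -1.7]
opening: 0.591
grasp_force: 42.4
[0.44659565 0.28848567 0.1185285 ]
base c [256.63079437 193.43071709] tip [256.68872662 221.12918396] tcp at tip height [257.15619163 221.41864444]
ring 0.0147 [257.29244682 243.28128377]
ring 0.0307 [257.21340828 230.59926247]
```

View pics/w4.png

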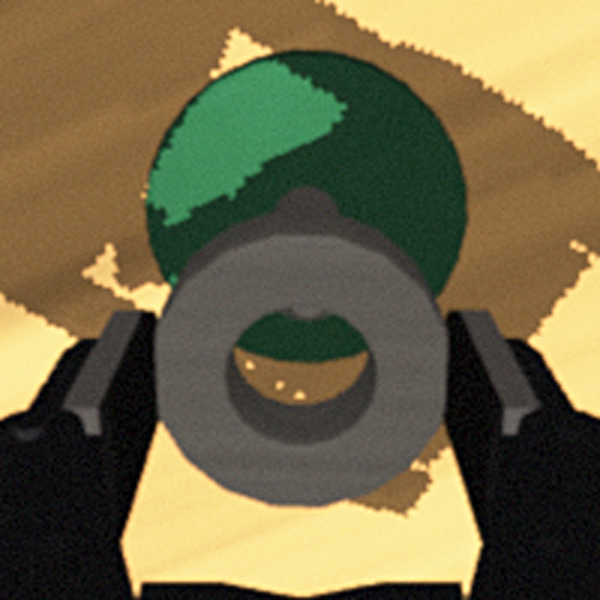

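The post tip shows inside the bore at crop (305,313), and the ring is within about 1.5 mm of the post axis. I'll correct x +1.5 and y +1, then lower.

```bash
python3 -m inch '[1.5,1,5,0,0,0,0.4,0,0,10,0,0,0,0.4,0,0,12,0,0,0,0.4,0,0,12,0,0,0,0.4,0,0,12,0,0,0,0.4,0,0,12,0,0,0,0.4,0,0,5,0,0,0,0.4,0,0,0,0,0,0,0.4]'
python3 -m inch '[0,0,2,0,0,0,0.4,0,0,2,0,0,0,0.4,0,0,0,0,0,0,0.4,0,0,0,0,0,0,0.4]'
```

```text
time_s: 6.75
tcp_pos: [0.445, 0.2905, 0.0502]
ee_rot: [-0.659, -3.07, 0.002]
ft_force: [-0.4, -0.4, -1.1]
opening: 0.598
grasp_force: 42.4
time_s: 7.15
tcp_pos: [0.4457, 0.2909, 0.0475]
ee_rot: [0.659, 3.071, 0.0]
ft_force: [0.2, -0.1, -1.6]
opening: 0.59
grasp_force: 42.4
```

```bash
python3 -m inch '[0,0,1.5,0,0,0,0.4,0,0,1,0,0,0,0.4,0,0,0,0,0,0,0.4,0,0,0,0,0,0,0.4]'
```

```text
time_s: 7.55
tcp_pos: [0.4456, 0.2908, 0.0448]
ee_rot: [0.659, 3.072, 0.0]
ft_force: [1.0, 1.6, -0.8]
opening: 0.59
grasp_force: 42.5
```

```bash
python3 -m inch '[0,0,1,0,0,0,0.4,0,0,0,0,0,0,0.4,0,0,0,0,0,0,0.4]'; python3 -m inch '[0,0,0,0,0,0,0.65,0,0,0,0,0,0,0.75,0,0,0,0,0,0,0.85,0,0,0,0,0,0,0.9,0,0,-20,0,0,0,0.9,0,0,-40,0,0,0,0.9,0,0,-40,0,0,0,0.9,0,0,0,0,0,0,0.9]'; python3 - <<'E'
from h import *
wfind('w5','collar',.03)
E
```

```text
time_s: 7.85
tcp_pos: [0.4456, 0.2909, 0.0447]
ee_rot: [0.659, 3.072, 0.0]
ft_force: [-3.6, -2.0, 12.8]
opening: 0.592
grasp_force: 43.9
time_s: 8.65
tcp_pos: [0.4482, 0.2925, 0.1485]
ee_rot: [0.658, 3.066, 0.009]
ft_force: [0.7, 0.3, 0.8]
opening: 0.903
grasp_force: 0.0
tcp [0.4482 0.2925 0.1485]
collar 0.83 [252. 186.  62.  58.] [0.4452 0.2904 0.03  ] go [ 0.5 -1.  -4. ] w mm 53.9 h 52.4
```

View pics/w5.png

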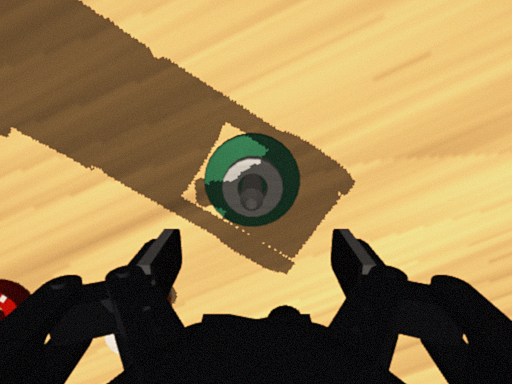

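The collar lies flat on the green base round the post, at (252,186). Next is the cutter.

```bash
python3 -m inch '[-19.7,-38.9,0,0,0,0,0.95,-19.7,-38.9,0,0,0,0,0.95,-19.7,-38.9,0,0,0,0,0.95,-19.7,-38.9,0,0,0,0,0.95,-19.7,-38.9,0,0,0,0,0.95,-19.7,-38.9,0,0,0,0,0.95,-19.7,-38.9,0,0,0,0,0.95,0,0,0,0,0,0,0.95]'; python3 -m inch '[0,0,0,0,0,0,0.95,0,0,0,0,0,0,0.95]'; python3 - <<'E'
from h import *
im,P=wfind('w6','cutter',.018)
i=im.astype(int);m=(i[:,:,0]>1.8*i[:,:,1])&(i[:,:,0]>60)
M=cv2.morphologyEx(m.astype(np.uint8),cv2.MORPH_CLOSE,np.ones((5,5)))
c=fitdisc(im,P,M,.02,.030,ray("w",256,187,.02,P)[:2],far=12);print(c,go(*c[0],.15))
E
```

```text
time_s: 9.55
tcp_pos: [0.4586, -0.0181, 0.1423]
ee_rot: [-0.665, -3.068, 0.002]
ft_force: [0.7, -0.6, 0.3]
opening: 0.952
grasp_force: 0.0
time_s: 9.75
tcp_pos: [0.4589, -0.0135, 0.1429]
ee_rot: [-0.659, -3.07, 0.0]
ft_force: [0.2, 0.2, 0.1]
opening: 0.952
grasp_force: 0.0
tcp [ 0.4589 -0.0135  0.1429]
cutter 0.59 [259. 184.  71.  66.] [ 0.4571 -0.0106  0.018 ] go [2.9 1.3 0.4] w mm 63.7 h 61.4
(array([ 0.4605022, -0.0127586]), 255, np.float64(1.0221058579055857)) [-1.   0.8 -6.7]
```

```bash
python3 -m inch '[0.5,1,35,0,0,0,0.95,0,0,35,0,0,0,0.95,0,0,20,0,0,0,0.95,0,0,10,0,0,0,0.9,0,0,8,0,0,0,0.85,0,0,0,0,0,0,0.85,0,0,0,0,0,0,0.85]' 40
python3 -m inch '[0,0,0,0,0,0,0.75,0,0,0,0,0,0,0.65,0,0,0,0,0,0,0.5,0,0,0,0,0,0,0.4,0,0,0,0,0,0,0.4]' 40
```

```text
time_s: 10.55
tcp_pos: [0.4601, -0.0128, 0.0364]
ee_rot: [0.658, 3.071, 0.0]
ft_force: [-0.7, -0.3, -0.5]
opening: 0.855
grasp_force: 0.0
time_s: 11.05
tcp_pos: [0.4615, -0.0136, 0.0385]
ee_rot: [0.658, 3.067, 0.0]
ft_force: [-5.9, -5.6, 34.4]
opening: 0.59
grasp_force: 36.8
```

```bash
python3 - <<'E'
from h import *
im=r.snapshot("wrist");s=r.observe();print(s["tcp_pos"],s["opening"],s["ft_force"],s["grasp_force"])
cv2.imwrite("pics/w7.png",cv2.resize(im[120:320,156:356,::-1],(600,600),interpolation=cv2.INTER_CUBIC))
E
```

```text
[ 0.46144819 -0.01364711  0.038496  ] 0.5957508605806217 [-6.10928743 -5.44467021 34.04433506] 36.786352009512484
```

View pics/w7.png

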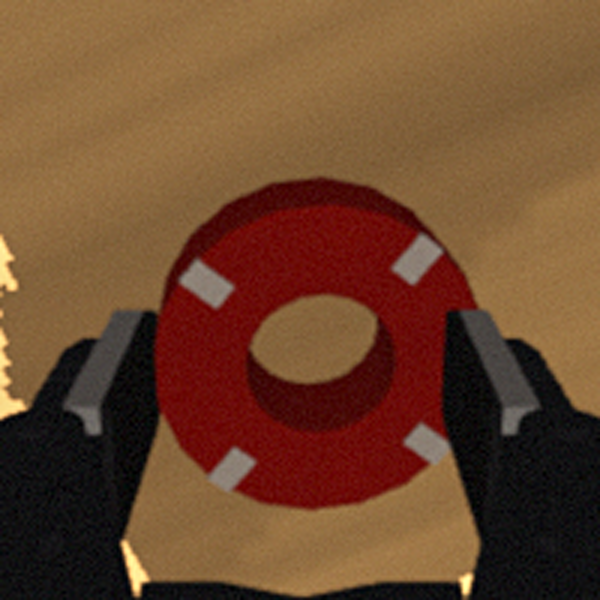

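The right finger rides on top of the cutter (right edge at crop (460,330)), so the tips are higher when open than I assumed. I'll release, re-measure and grip about 15 mm lower.

```bash
python3 -m inch '[0,0,-2,0,0,0,0.75,0,0,-8,0,0,0,0.9,0,0,-20,0,0,0,1,0,0,-40,0,0,0,1,0,0,-40,0,0,0,1,0,0,0,0,0,0,1,0,0,0,0,0,0,1]' 40
python3 - <<'E'
from h import *
im,P=wfind('w8','cutter',.018)
i=im.astype(int);m=(i[:,:,0]>1.8*i[:,:,1])&(i[:,:,0]>60)
M=cv2.morphologyEx(m.astype(np.uint8),cv2.MORPH_CLOSE,np.ones((5,5)))
c=fitdisc(im,P,M,.02,.030,ray("w",256,187,.02,P)[:2],far=12);print(c,go(*c[0],.15))
cv2.imwrite("pics/w8.png",cv2.resize(im[80:280,156:356,::-1],(600,600),interpolation=cv2.INTER_CUBIC))
E
```

```text
time_s: 11.8
tcp_pos: [0.4601, -0.013, 0.1471]
ee_rot: [0.659, 3.069, 0.001]
ft_force: [0.4, -0.2, -1.2]
opening: 0.999
grasp_force: 0.0
tcp [ 0.4601 -0.013   0.1471]
cutter 0.65 [262. 183.  67.  65.] [ 0.46   -0.0077  0.018 ] go [ 1.1  5.3 -1.8] w mm 60.8 h 61.3
cutter 0.41 [ 19. 274.  38.  49.] [ 0.4464 -0.2659  0.018 ] go [ -92.4 -235.8   -1.8] w mm 37.4 h 56.3
(array([ 0.46211676, -0.00915716]), 230, np.float64(0.8380612929174778)) [-1.4  4.8 -4.7]
```

View pics/w8.png

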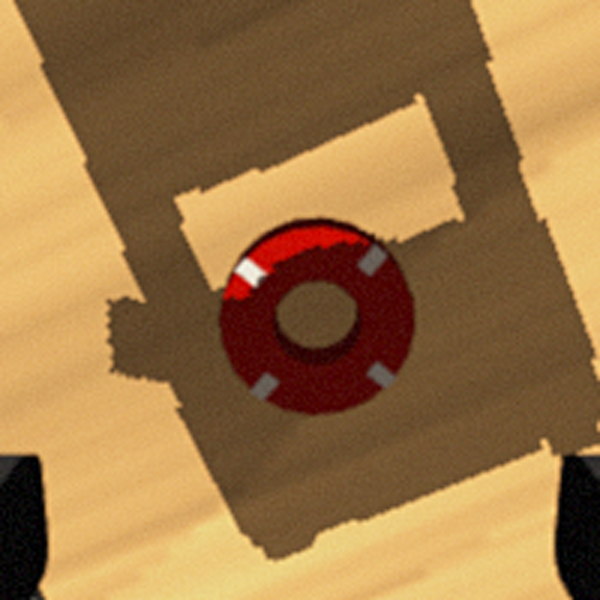

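The cutter lies flat again at crop (317,316). I'll shift y +5 and go lower.

```bash
python3 -m inch '[0,5,40,0,0,0,1,0,0,35,0,0,0,1,0,0,25,0,0,0,1,0,0,15,0,0,0,0.95,0,0,8,0,0,0,0.9,0,0,3,0,0,0,0.9,0,0,0,0,0,0,0.85,0,0,0,0,0,0,0.8]' 40
python3 -m inch '[0,0,0,0,0,0,0.7,0,0,0,0,0,0,0.65,0,0,0,0,0,0,0.5,0,0,0,0,0,0,0.4,0,0,0,0,0,0,0.4]' 40
```

```text
time_s: 12.7
tcp_pos: [0.462, -0.0085, 0.0203]
ee_rot: [0.659, 3.071, 0.0]
ft_force: [0.6, 0.0, -0.6]
opening: 0.797
grasp_force: 0.0
time_s: 13.2
tcp_pos: [0.4621, -0.0084, 0.021]
ee_rot: [0.659, 3.07, 0.0]
ft_force: [-2.2, 0.6, 9.8]
opening: 0.691
grasp_force: 40.7
```

```bash
python3 -m inch '[0,0,-5,0,0,0,0.4,0,0,-20,0,0,0,0.4,0,0,-40,0,0,0,0.4,0,0,-45,0,0,0,0.4,0,0,0,0,0,0,0.4]' 40
python3 -m inch '[19.7,38,0,0,0,0,0.4,19.7,38,0,0,0,0,0.4,19.7,38,0,0,0,0,0.4,19.7,38,0,0,0,0,0.4,19.7,38,0,0,0,0,0.4,19.7,38,0,0,0,0,0.4,19.7,38,0,0,0,0,0.4,0,0,0,0,0,0,0.4]'; python3 -m inch '[0,0,0,0,0,0,0.4,0,0,0,0,0,0,0.4]'; python3 - <<'E'
from h import *
print(go(.4456,.2909,.13))
im,P=wfind('w9','cutter',.12);T=r.observe()["tcp_pos"]
for z in(.014,.074):print(z,pix("w",np.array([.4456,.2909,z]),P))
print("cutter top centre expected",pix("w",T,P))
cv2.imwrite("pics/w9.png",cv2.resize(im[120:320,156:356,::-1],(600,600),interpolation=cv2.INTER_CUBIC))
E
```

```text
time_s: 13.7
tcp_pos: [0.4649, -0.0085, 0.1351]
ee_rot: [0.657, 3.063, 0.003]
ft_force: [0.7, -0.2, -2.6]
opening: 0.69
grasp_force: 44.5
time_s: 14.5
tcp_pos: [0.4449, 0.2953, 0.1295]
ee_rot: [0.654, 3.072, 0.004]
ft_force: [1.2, -0.6, -1.7]
opening: 0.696
grasp_force: 44.6
time_s: 14.7
tcp_pos: [0.4443, 0.2898, 0.1292]
ee_rot: [-0.659, -3.071, 0.002]
ft_force: [0.3, 0.2, -1.7]
opening: 0.691
grasp_force: 44.6
[-0.7  1.5 -0.8]
tcp [0.4443 0.2898 0.1292]
cutter 0.96 [256. 249. 125. 120.] [0.4444 0.2888 0.12  ] go [ 0.  -0.7  0.3] w mm 62.7 h 67.0
0.014 [258.78931049 190.86319281]
0.074 [259.49627752 216.23074518]
cutter top centre expected [257.22673301 258.77836797]
```

View pics/w9.png

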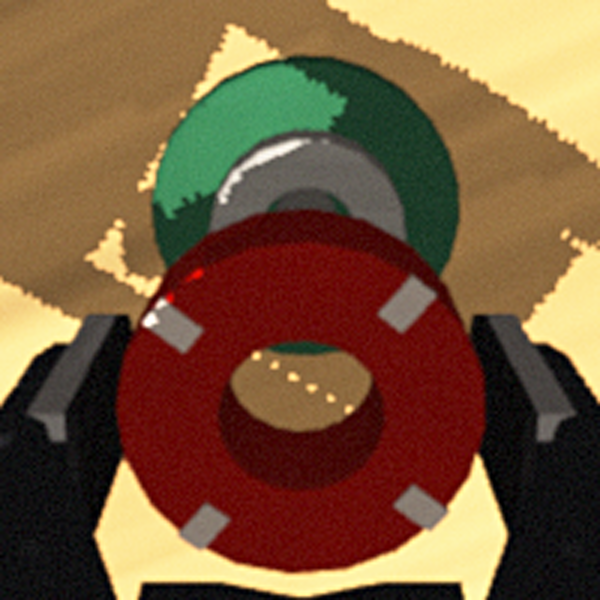

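```bash
python3 -m inch '[-0.5,1.5,5,0,0,0,0.4,0,0,12,0,0,0,0.4,0,0,12,0,0,0,0.4,0,0,12,0,0,0,0.4,0,0,12,0,0,0,0.4,0,0,12,0,0,0,0.4,0,0,6,0,0,0,0.4,0,0,0,0,0,0,0.4]'
python3 -m inch '[0,0,2,0,0,0,0.4,0,0,2,0,0,0,0.4,0,0,0,0,0,0,0.4,0,0,0,0,0,0,0.4]'
```

```text
time_s: 15.6
tcp_pos: [0.4454, 0.2915, 0.0576]
ee_rot: [-0.659, -3.07, 0.002]
ft_force: [-0.2, -0.4, -2.1]
opening: 0.695
grasp_force: 44.6
time_s: 16.0
tcp_pos: [0.4462, 0.292, 0.0551]
ee_rot: [0.659, 3.071, 0.001]
ft_force: [0.1, 0.7, -2.2]
opening: 0.692
grasp_force: 44.6
```

```bash
python3 -m inch '[0,0,1,0,0,0,0.4,0,0,0,0,0,0,0.4,0,0,0,0,0,0,0.4]'
```

```text
time_s: 16.3
tcp_pos: [0.4461, 0.2919, 0.0538]
ee_rot: [0.659, 3.072, 0.0]
ft_force: [0.0, 0.3, -2.0]
opening: 0.691
grasp_force: 44.6
```

```bash
python3 -m inch '[0,0,1.2,0,0,0,0.4,0,0,0,0,0,0,0.4,0,0,0,0,0,0,0.4]';python3 -m inch '[0,0,1,0,0,0,0.4,0,0,0,0,0,0,0.4,0,0,0,0,0,0,0.4]'
```

```text
time_s: 16.6
tcp_pos: [0.446, 0.2919, 0.0525]
ee_rot: [-0.659, -3.072, 0.0]
ft_force: [1.0, -0.3, -2.0]
opening: 0.69
grasp_force: 44.6
time_s: 16.9
tcp_pos: [0.446, 0.2919, 0.0515]
ee_rot: [-0.659, -3.072, 0.0]
ft_force: [0.4, -0.6, -2.6]
opening: 0.687
grasp_force: 44.6
```

```bash
python3 -m inch '[0,0,1,0,0,0,0.4,0,0,0,0,0,0,0.4,0,0,0,0,0,0,0.4]'
```

```text
time_s: 17.2
tcp_pos: [0.4461, 0.292, 0.0511]
ee_rot: [0.659, 3.071, 0.0]
ft_force: [-1.2, -1.1, 5.2]
opening: 0.687
grasp_force: 45.3
```

```bash
python3 -m inch '[0,0,0,0,0,0,0.75,0,0,0,0,0,0,0.85,0,0,0,0,0,0,0.95,0,0,-10,0,0,0,1,0,0,-40,0,0,0,1,0,0,-45,0,0,0,1,0,0,0,0,0,0,1,0,0,0,0,0,0,1]'; python3 - <<'E'
from h import *
im,P=wfind('w10','cutter',.05)
cv2.imwrite("pics/w10.png",cv2.resize(im[80:280,156:356,::-1],(600,600),interpolation=cv2.INTER_CUBIC))
print("post tip if at placing pose",pix("w",np.array([.4456,.2909,.074]),P))
E
```

```text
time_s: 18.0
tcp_pos: [0.4467, 0.2924, 0.1473]
ee_rot: [0.659, 3.069, 0.004]
ft_force: [0.6, -0.4, -0.2]
opening: 1.001
grasp_force: 0.0
tcp [0.4467 0.2924 0.1473]
cutter 0.75 [254. 193.  75.  72.] [0.4435 0.2914 0.05  ] go [ 1.8 -0.9 -2.1] w mm 59.6 h 59.9
post tip if at placing pose [254.1990266  205.31484732]
```

View pics/w10.png

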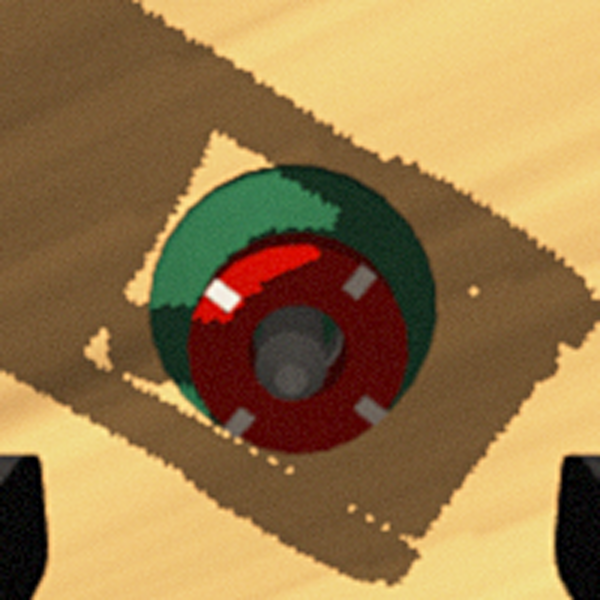

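```bash
python3 -m inch '[-19.2,-42.6,0,0,0,0,1,-19.2,-42.6,0,0,0,0,1,-19.2,-42.6,0,0,0,0,1,-19.2,-42.6,0,0,0,0,1,-19.2,-42.6,0,0,0,0,1,-19.2,-42.6,0,0,0,0,1,-19.2,-42.6,0,0,0,0,1,-19.2,-42.6,0,0,0,0,1]'; python3 -m inch '[-19.2,-42.6,0,0,0,0,1,-19.2,-42.6,0,0,0,0,1,-19.2,-42.6,0,0,0,0,1,-19.2,-42.6,0,0,0,0,1,0,0,0,0,0,0,1,0,0,0,0,0,0,1,0,0,0,0,0,0,1]'; python3 - <<'E'
from h import *
im,P=wfind('w11','guide',.012)
i=im.astype(int);print(i.shape)
cv2.imwrite("pics/w11.png",im[:,:,::-1])
E
```

```text
time_s: 18.9
tcp_pos: [0.445, -0.0836, 0.1445]
ee_rot: [-0.659, -3.069, 0.0]
ft_force: [0.6, -0.4, -0.4]
opening: 0.997
grasp_force: 0.0
time_s: 19.6
tcp_pos: [0.4455, -0.2676, 0.1445]
ee_rot: [-0.659, -3.069, -0.002]
ft_force: [-0.8, -0.1, -0.4]
opening: 0.998
grasp_force: 0.0
tcp [ 0.4455 -0.2676  0.1445]
guide 0.97 [235. 189.  51.  53.] [ 0.4405 -0.2871  0.012 ] go [ -2.9 -20.3   0.5] w mm 46.8 h 50.6
(384, 512, 3)
```

View pics/w11.png

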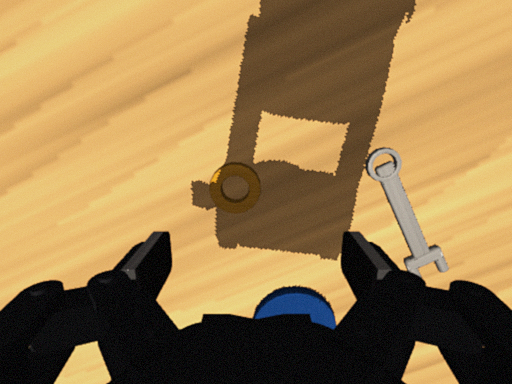

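The cutter sits flat over the collar with the post tip at crop (291,376). The guide is at wrist pixel (235,188), clear of the spanner (400,210). I'll shift and descend.

```bash
python3 -m inch '[-2.5,-20,35,0,0,0,1,0,0,35,0,0,0,1,0,0,25,0,0,0,1,0,0,15,0,0,0,0.95,0,0,8,0,0,0,0.9,0,0,4,0,0,0,0.8,0,0,0,0,0,0,0.75,0,0,0,0,0,0,0.7]' 40
python3 -m inch '[0,0,0,0,0,0,0.65,0,0,0,0,0,0,0.6,0,0,0,0,0,0,0.5,0,0,0,0,0,0,0.4,0,0,0,0,0,0,0.4]' 40
```

```text
time_s: 20.5
tcp_pos: [0.441, -0.2881, 0.0243]
ee_rot: [0.658, 3.071, -0.001]
ft_force: [-0.2, -0.6, -0.1]
opening: 0.701
grasp_force: 0.0
time_s: 21.0
tcp_pos: [0.4409, -0.2883, 0.0246]
ee_rot: [0.659, 3.071, -0.0]
ft_force: [-1.8, 2.1, 11.4]
opening: 0.537
grasp_force: 39.2
```

```bash
python3 -m inch '[0,0,-5,0,0,0,0.4,0,0,-20,0,0,0,0.4,0,0,-40,0,0,0,0.4,0,0,-45,0,0,0,0.4,0,0,0,0,0,0,0.4]' 40
python3 -m inch '[19.5,44,0,0,0,0,0.4,19.5,44,0,0,0,0,0.4,19.5,44,0,0,0,0,0.4,19.5,44,0,0,0,0,0.4,19.5,44,0,0,0,0,0.4,19.5,44,0,0,0,0,0.4,19.5,44,0,0,0,0,0.4,19.5,44,0,0,0,0,0.4]'; python3 -m inch '[19.5,44,0,0,0,0,0.4,19.5,44,0,0,0,0,0.4,19.5,44,0,0,0,0,0.4,19.5,44,0,0,0,0,0.4,0,0,0,0,0,0,0.4,0,0,0,0,0,0,0.4,0,0,0,0,0,0,0.4]'; python3 - <<'E'
from h import *
print(go(.4454,.2903,.13))
im,P=wfind('w12','guide',.12);T=r.observe()["tcp_pos"]
print("tip",pix("w",np.array([.4454,.2903,.074]),P),"guide top expected",pix("w",T-[0,0,.0105],P))
cv2.imwrite("pics/w12.png",cv2.resize(im[120:320,156:356,::-1],(600,600),interpolation=cv2.INTER_CUBIC))
E
```

```text
time_s: 21.5
tcp_pos: [0.4433, -0.29, 0.139]
ee_rot: [0.658, 3.063, -0.005]
ft_force: [0.9, -0.1, -1.8]
opening: 0.544
grasp_force: 41.9
time_s: 22.3
tcp_pos: [0.4419, 0.0987, 0.1332]
ee_rot: [-0.659, -3.071, 0.0]
ft_force: [1.9, -0.4, -1.8]
opening: 0.54
grasp_force: 42.0
time_s: 23.0
tcp_pos: [0.443, 0.2883, 0.1329]
ee_rot: [-0.659, -3.071, 0.002]
ft_force: [0.1, -0.7, -1.9]
opening: 0.539
grasp_force: 42.1
[-1.4  2.8  2.9]
tcp [0.443  0.2883 0.1329]
guide 0.76 [258. 240.  90.  89.] [0.4409 0.2897 0.12  ] go [3.1 0.5 0.3] w mm 46.0 h 50.2
tip [261.26921322 215.12705201] guide top expected [257.18334662 248.36464882]
```

View pics/w12.png

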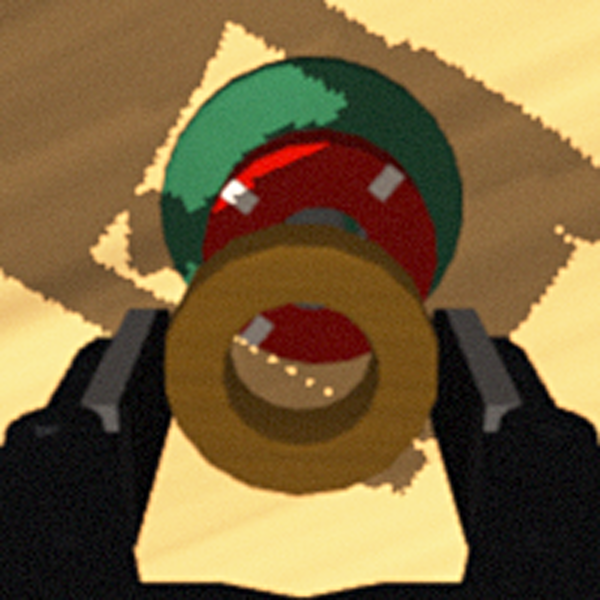

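The brass ring's bore is at crop (301,372), 2 mm towards tool +x, and the post tip is at (312,300). I'll correct x -3.3 and y +2.7, then lower.

```bash
python3 -m inch '[-3.3,2.7,3,0,0,0,0.4,0,0,5,0,0,0,0.4,0,0,10,0,0,0,0.4,0,0,12,0,0,0,0.4,0,0,12,0,0,0,0.4,0,0,9,0,0,0,0.4,0,0,2,0,0,0,0.4,0,0,0,0,0,0,0.4]'
python3 -m inch '[0,0,1,0,0,0,0.4,0,0,1,0,0,0,0.4,0,0,0,0,0,0,0.4,0,0,0,0,0,0,0.4]'
```

```text
time_s: 23.9
tcp_pos: [0.4475, 0.2904, 0.08]
ee_rot: [-0.659, -3.071, 0.001]
ft_force: [-0.3, 0.0, -2.7]
opening: 0.539
grasp_force: 42.1
time_s: 24.3
tcp_pos: [0.448, 0.2906, 0.0788]
ee_rot: [0.659, 3.071, 0.001]
ft_force: [-0.2, 0.2, -2.4]
opening: 0.541
grasp_force: 42.1
```

```bash
python3 -m inch '[0,0,1,0,0,0,0.4,0,0,0,0,0,0,0.4,0,0,0,0,0,0,0.4]';python3 -m inch '[0,0,1,0,0,0,0.4,0,0,0,0,0,0,0.4,0,0,0,0,0,0,0.4]'
```

```text
time_s: 24.6
tcp_pos: [0.4478, 0.2905, 0.0776]
ee_rot: [-0.659, -3.072, 0.0]
ft_force: [0.9, 0.6, -2.3]
opening: 0.538
grasp_force: 42.1
time_s: 24.9
tcp_pos: [0.4478, 0.2905, 0.0766]
ee_rot: [-0.659, -3.072, 0.0]
ft_force: [-0.9, 0.0, -2.3]
opening: 0.536
grasp_force: 42.1
```

```bash
python3 -m inch '[0,0,1,0,0,0,0.4,0,0,0,0,0,0,0.4,0,0,0,0,0,0,0.4]';python3 -m inch '[0,0,1,0,0,0,0.4,0,0,0,0,0,0,0.4,0,0,0,0,0,0,0.4]'
```

```text
time_s: 25.2
tcp_pos: [0.4478, 0.2905, 0.0755]
ee_rot: [-0.659, -3.072, 0.0]
ft_force: [-0.5, -0.5, -2.4]
opening: 0.541
grasp_force: 42.1
time_s: 25.5
tcp_pos: [0.4479, 0.2906, 0.0748]
ee_rot: [0.659, 3.071, 0.0]
ft_force: [-0.6, -1.6, 2.2]
opening: 0.543
grasp_force: 42.5
```

```bash
python3 -m inch '[0,0,0.5,0,0,0,0.4,0,0,0,0,0,0,0.6,0,0,0,0,0,0,0.75,0,0,0,0,0,0,0.9,0,0,-10,0,0,0,1,0,0,-40,0,0,0,1,0,0,-30,0,0,0,1,0,0,0,0,0,0,1]'; python3 -m inch '[0,0,0,0,0,0,1]'; python3 - <<'E'
from h import *
im,P=wfind('w13','guide',.064)
print("tip",pix("w",np.array([.4454,.2903,.074]),P))
cv2.imwrite("pics/w13.png",cv2.resize(im[80:280,156:356,::-1],(600,600),interpolation=cv2.INTER_CUBIC))
E
```

```text
time_s: 26.3
tcp_pos: [0.4501, 0.292, 0.1586]
ee_rot: [0.658, 3.067, 0.008]
ft_force: [-0.3, 0.4, -0.2]
opening: 1.002
grasp_force: 0.0
time_s: 26.4
tcp_pos: [0.4482, 0.2908, 0.1551]
ee_rot: [0.659, 3.07, 0.002]
ft_force: [-0.5, -1.0, -0.3]
opening: 0.998
grasp_force: 0.0
tcp [0.4482 0.2908 0.1551]
guide 0.67 [256. 197.  63.  60.] [0.4467 0.2909 0.064 ] go [ 0.9  0.4 -1.6] w mm 49.3 h 48.8
tip [254.58054583 199.4478544 ]
```

View pics/w13.png

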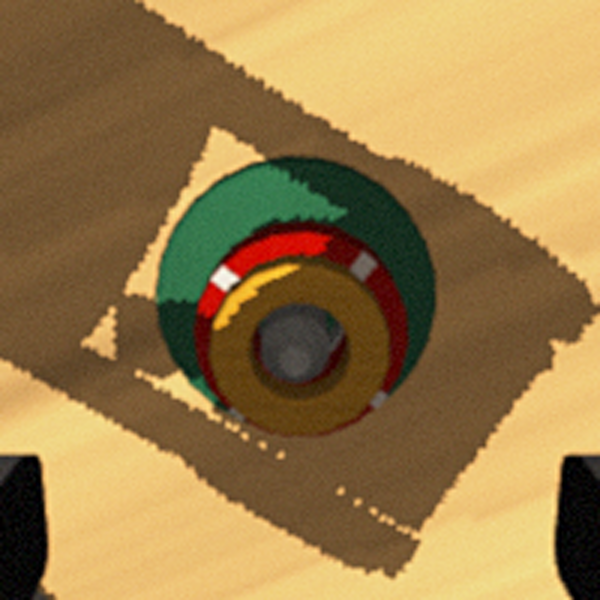

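```bash
python3 -m inch '[-40.4,7.8,0,0,0,0,1,-40.4,7.8,0,0,0,0,1,-40.4,7.8,0,0,0,0,1,-40.4,7.8,0,0,0,0,1,0,0,0,0,0,0,1,0,0,0,0,0,0,1,0,0,0,0,0,0,1]'; python3 - <<'E'
from h import *
im,P=wfind('w14','cap',.02)
i=im.astype(int);m=i.sum(2)<110
m[230:]=False
h=blob(m,256,187,60);(x,y),w,a=cv2.minAreaRect(h);M=cv2.moments(h);print("dark blob",x,y,w,M["m10"]/M["m00"],M["m01"]/M["m00"])
T=r.observe()["tcp_pos"];print("tool axis at z .026, .03",pix("w",np.r_[T[:2],.026],P),pix("w",np.r_[T[:2],.03],P))
E
```

```text
time_s: 27.2
tcp_pos: [0.6064, 0.2525, 0.1528]
ee_rot: [-0.658, -3.069, 0.002]
ft_force: [-0.1, 0.5, 0.3]
opening: 1.003
grasp_force: 0.0
tcp [0.6064 0.2525 0.1528]
cap 0.61 [259. 185.  44.  48.] [0.6074 0.2542 0.02  ] go [-0.2  1.5  0.8] w mm 40.9 h 45.4
dark blob 261.0 185.5 (45.0, 42.0) 260.84365781710915 185.8880148585163
tool axis at z .026, .03 [257.57002347 186.76054565] [257.58412428 187.94700603]
```

The guide lies flat on the cutter with the post through all three; the tip is at crop (292,357). I'll grasp the cap.

```bash
python3 -m inch '[0,2.3,35,0,0,0,1,0,0,35,0,0,0,1,0,0,25,0,0,0,0.9,0,0,15,0,0,0,0.8,0,0,9,0,0,0,0.75,0,0,4,0,0,0,0.7,0,0,0,0,0,0,0.65,0,0,0,0,0,0,0.6]' 40
python3 -m inch '[0,0,0,0,0,0,0.55,0,0,0,0,0,0,0.5,0,0,0,0,0,0,0.4,0,0,0,0,0,0,0.35,0,0,0,0,0,0,0.3]' 40
```

```text
time_s: 28.1
tcp_pos: [0.6097, 0.2551, 0.0322]
ee_rot: [0.659, 3.07, 0.002]
ft_force: [1.3, 0.9, 0.5]
opening: 0.603
grasp_force: 0.0
time_s: 28.6
tcp_pos: [0.6094, 0.2549, 0.0321]
ee_rot: [0.659, 3.071, 0.001]
ft_force: [-1.9, -1.2, 6.9]
opening: 0.449
grasp_force: 39.7
```

```bash
python3 -m inch '[0,0,-5,0,0,0,0.3,0,0,-20,0,0,0,0.3,0,0,-40,0,0,0,0.3,0,0,-45,0,0,0,0.3,0,0,0,0,0,0,0.3]' 40
python3 -m inch '[40.4,-8.8,0,0,0,0,0.3,40.4,-8.8,0,0,0,0,0.3,40.4,-8.8,0,0,0,0,0.3,40.4,-8.8,0,0,0,0,0.3,0,0,0,0,0,0,0.3,0,0,0,0,0,0,0.3,0,0,0,0,0,0,0.3]';  python3 - <<'E'
from h import *
print(go(.4453,.2897,.14))
im,P=wfind('w15','cap',.12);T=r.observe()["tcp_pos"]
print("tip",pix("w",np.array([.4453,.2897,.074]),P),"cap top expected",pix("w",T-[0,0,.002],P))
for z,R in((.064,.024),):
  c=np.array([.4453,.2897,z]); print("guide centre expected",pix("w",c,P))
cv2.imwrite("pics/w15.png",cv2.resize(im[120:320,156:356,::-1],(600,600),interpolation=cv2.INTER_CUBIC))
E
```

```text
time_s: 29.1
tcp_pos: [0.6125, 0.2562, 0.1479]
ee_rot: [0.657, 3.063, 0.009]
ft_force: [1.5, -0.2, -0.8]
opening: 0.451
grasp_force: 40.5
time_s: 29.8
tcp_pos: [0.4482, 0.2892, 0.1413]
ee_rot: [0.659, 3.071, 0.001]
ft_force: [0.8, -1.1, -0.3]
opening: 0.449
grasp_force: 40.5
[ 2.8 -0.8  1.3]
tcp [0.4482 0.2892 0.1413]
cap 0.72 [254. 241.  79.  91.] [0.4494 0.2869 0.12  ] go [-1.8 -1.4 -0.2] w mm 42.9 h 54.5
tip [255.82877045 205.00829459] cap top expected [256.98927412 255.60012759]
guide centre expected [255.82659842 200.51896518]
```

View pics/w15.png

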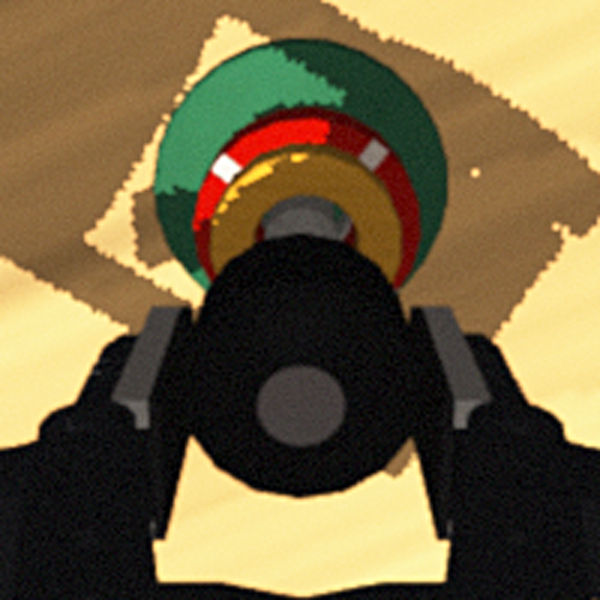

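The cap's dot is at crop (301,406), on the tool axis. I'll shift x +2.5 and y -0.5, then lower.

```bash
python3 -m inch '[2.5,-0.5,5,0,0,0,0.3,0,0,8,0,0,0,0.3,0,0,8,0,0,0,0.3,0,0,4,0,0,0,0.3,0,0,4,0,0,0,0.3,0,0,4,0,0,0,0.3,0,0,4,0,0,0,0.3,0,0,0,0,0,0,0.3]'
python3 -m inch '[0,0,2,0,0,0,0.3,0,0,2,0,0,0,0.3,0,0,0,0,0,0,0.3,0,0,0,0,0,0,0.3]'
```

```text
time_s: 30.7
tcp_pos: [0.4444, 0.2894, 0.1036]
ee_rot: [-0.659, -3.071, 0.001]
ft_force: [1.1, -0.2, -0.8]
opening: 0.447
grasp_force: 40.5
time_s: 31.1
tcp_pos: [0.4447, 0.2896, 0.1001]
ee_rot: [-0.659, -3.072, 0.0]
ft_force: [-0.6, -0.9, -0.8]
opening: 0.447
grasp_force: 40.5
```

```bash
python3 -m inch '[0,0,1,0,0,0,0.3,0,0,0,0,0,0,0.3,0,0,0,0,0,0,0.3]'; python3 -m inch '[0,0,1,0,0,0,0.3,0,0,0,0,0,0,0.3,0,0,0,0,0,0,0.3]'
```

```text
time_s: 31.4
tcp_pos: [0.4447, 0.2896, 0.0991]
ee_rot: [0.659, 3.072, 0.0]
ft_force: [-0.0, 0.1, -1.2]
opening: 0.451
grasp_force: 40.5
time_s: 31.7
tcp_pos: [0.4446, 0.2896, 0.098]
ee_rot: [-0.659, -3.072, 0.0]
ft_force: [0.2, -0.3, 0.5]
opening: 0.449
grasp_force: 40.5
```

```bash
python3 -m inch '[0,0,1,0,0,0,0.3,0,0,0,0,0,0,0.3,0,0,0,0,0,0,0.3]'; python3 -m inch '[0,0,1,0,0,0,0.3,0,0,0,0,0,0,0.3,0,0,0,0,0,0,0.3]'
```

```text
time_s: 32.0
tcp_pos: [0.4446, 0.2895, 0.097]
ee_rot: [-0.659, -3.072, 0.0]
ft_force: [-0.2, -0.1, -1.4]
opening: 0.448
grasp_force: 40.5
time_s: 32.3
tcp_pos: [0.4447, 0.2896, 0.0962]
ee_rot: [0.659, 3.072, 0.0]
ft_force: [-0.2, 0.6, -0.1]
opening: 0.447
grasp_force: 40.6
```

```bash
python3 -m inch '[0,0,1,0,0,0,0.3,0,0,0,0,0,0,0.3,0,0,0,0,0,0,0.3]'
```

```text
time_s: 32.6
tcp_pos: [0.4448, 0.2896, 0.096]
ee_rot: [0.659, 3.071, 0.0]
ft_force: [-3.9, -2.4, 13.2]
opening: 0.448
grasp_force: 41.7
```

Contact came at TCP z 0.096, the height expected for seating. I'll release, rise and check with all cameras.

```bash
python3 -m inch '[0,0,0,0,0,0,0.5,0,0,0,0,0,0,0.65,0,0,0,0,0,0,0.8,0,0,0,0,0,0,0.95,0,0,-10,0,0,0,1,0,0,-40,0,0,0,1,0,0,-40,0,0,0,1,0,0,0,0,0,0,1]'; python3 -m inch '[-20,-40,-10,0,0,0,1,-20,-40,-10,0,0,0,1,-20,-40,0,0,0,0,1,0,0,0,0,0,0,1,0,0,0,0,0,0,1]'; python3 - <<'E'
from h import *
im=r.snapshot("scene");c=im[130:280,130:450,::-1];A=cv2.resize(c,(800,375),interpolation=cv2.INTER_CUBIC)
cv2.imwrite("pics/end.png",A)
im=r.snapshot("top")
for l in["spanner","tin"]:print(l,[(round(d["p"],2),np.round(d["extent"])) for d in r.search_frame("top",l)][:1])
E
```

```text
time_s: 33.4
tcp_pos: [0.4473, 0.2913, 0.1906]
ee_rot: [0.658, 3.066, 0.01]
ft_force: [0.6, 1.2, -0.8]
opening: 1.001
grasp_force: 0.0
time_s: 33.9
tcp_pos: [0.4502, 0.1547, 0.2052]
ee_rot: [0.663, 3.071, 0.001]
ft_force: [-0.2, -0.4, -0.2]
opening: 0.997
grasp_force: 0.0
spanner [(0.97, array([315., 198.,  18.,  54.]))]
tin [(0.53, array([203., 202.,  20.,  17.]))]
```

View pics/end.png

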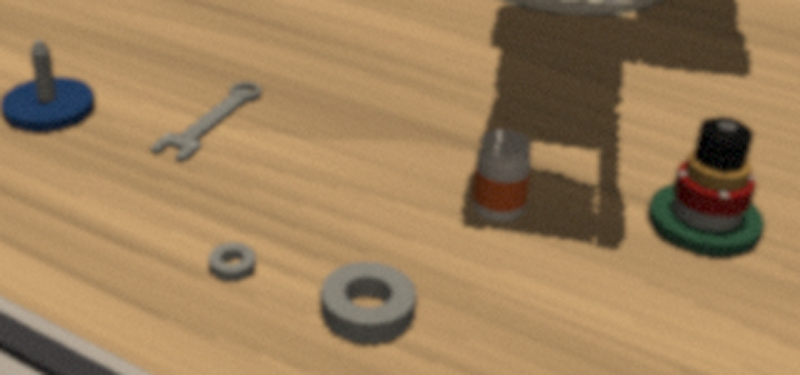

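The stack on the green stand (720,190) is complete, flat and in order. The blue stand is empty, and the spanner and tin have not moved.

```bash
python3 -c "
from plant import r
print(r.sign_off())"
```

```text
the job is handed in; nothing more can be done
None
```

The green stand's post now carries the collar, cutter, guide ring and cap in that order, each lowered into place and lying flat; the blue stand is empty, the spanner and tin are where they lay, and the job was handed in at about 34 s. The first grip on the cutter slipped onto its top face and shifted it about 4 mm (34 N wrist force) before I regripped it.

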